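# Unlock the tool strongbox and hold the key turned

### The arm

A 7-joint arm with a two-finger parallel gripper is mounted at the origin on a cart in front of the work surface, level with it; the furniture and walls round the work are solid. World frame = base frame: x ahead of the robot, y to its left, z up, the work surface at z = 0. Lengths are in m, angles in rad, forces in N, time in s.
With the tool pointing down it reaches from about 0.4 to 0.85 m from the base axis. Payload 10.4 kg.
Tool frame: the origin (TCP) lies midway between the tips of the shut fingers; the grasp point (between the pads) lies 19 mm behind it (manip.grasp_offset is the distance from the TCP to the grasp point, in m); z points along the fingers, y is the line along which they close (so a half turn about z gives the same grasp; the last joint's range is limited). The gripper opens to 85 mm and grips with 20 to 120 N. Pads are 22 mm wide; open, the fingers measure 114 mm over their backs; the gripper's body (76 mm by 85 mm) begins 54 mm behind the grasp point. The pads swing forward as they close: fully open they stand 13 mm farther back than shut.
Start: joints at [1.211, 0.332, -0.065, 1.46, 0.022, 1.35, -0.088], TCP at [0.207, -0.59, 0.231] pointing down, gripper open.
Joint ranges: [-2.6, 2.6], [-0.5, 2.12], [-1.47, 1.34], [0.16, 2.42], [-1.27, 4.41], [0.06, 2.06], [-2.6, 2.6]. Speed limits (rad/s): [2.22, 2.22, 2.79, 2.79, 3.14, 3.14, 3.14].

### API

Orientations are given as a unit quaternion [x, y, z, w].
In Python, from workcell import manip gives the robot as it stands.
- The arm moves only by the tool jog_arm, called after "Emit:" by a JSON object that holds its "api" and its "payload". Schema: {"type":"object","properties":{"plan":{"type":"string"},"force":{"type":"number"},"only":{"type":"string"},"quiet":{"type":"boolean"},"lines":{"type":"string"}},"required":["plan"],"additionalProperties":false}. plan is a string of 1 to 20 rows, parted by semicolons, with the numbers parted by spaces; each row has 7 numbers: a rotation vector rx, ry, rz in fractions of the full range, 1 being pi rad, then dx, dy, dz in shares of 50 cm (1.0 is 50 cm), then the opening from 0.0 (shut) to 1.0 (fully open); each row is the pose to reach, as a shift and turn from the pose commanded when the call began, along the tool's axes at that moment; what a row does not reach only later rows make up. A row lasts 1/8 s, in which the tool goes at most 0.0625 m and 0.188 rad, less where a joint would pass 70% of its speed; a pose out of reach is approached as far as the arm can. The fingers move at their own pace and stop on an object; force is the grip in N (left out, the last holds). Time passes only in rows, so rows that do not move let the fingers close. The tool returns the time, the measured TCP pose, the force, the opening and the grip force at its end. only (a regular expression) keeps the lines of the reply that match it, lines (a string "A,B") keeps lines A to B, and quiet returns only ok. Input that does not fit is refused with a message, and nothing moves.
- manip.get_obs(): the state, without advancing time (a new reading comes with each control period).
- manip.camera(name): name is "side" or "top"; returns the picture (420x560x3 uint8, blue, green, red); there is no depth.
- manip.calibration(name): a dict with "fx", "fy", "cx", "cy" (pixels), "world_from_camera" (4x4, takes a point from camera to world coordinates). Camera axes: x right, y up, looking along -z (the intrinsics and any distortion apply to the point x, -y, -z); pixel columns grow to the right and rows downward; lengths in m; the calibration is good to about 2 mm. A picture is of the moment at which its call begins. calibration takes no time and is no camera call.
- manip.hand_in(): hands the job in; it is judged then, once.
The state is a dict: "clock": time; "joint_pos": joint angles; "joint_velocities": joint speeds; "tau": joint torques, N m; "position": TCP position; "ee_rot": TCP orientation; "ft_force": force on the tool from outside, world axes, zero at the start; "torque": the same for the moment, N m; "grip_width": opening from 0.0 (shut) to 1.0 (fully open); "grasp_force": force on a finger pad.
Only numpy, scipy, OpenCV 4.12 (cv2) and the standard library are available. Lean on these libraries where they do the work, as an engineer would, in place of code of your own. Each camera call takes 0.05 s, during which the arm holds its last target. There are 200 camera calls.

### The job

Take the key with the rectangular bow out of its wooden block and put it into the lock on top of the strongbox; two sticky pins stop it part way, so work it with small twists to and fro until it slides fully home, and only then turn it: clockwise, a quarter turn until it stops. Finish holding it there, still gripped and fully in, because the lock springs shut if the key is let go. Leave the round-bowed key, the clog and the mallet where they are.

Things in the scene. Friction and masses are not known exactly. Their poses are not given: they have to be found in the camera images.
- key: Loose plain steel key, 0.10 kg, upright in the slot of one of two wooden blocks; told from the other key by its flat RECTANGULAR bow. Origin: on its axis, underside of the round collar (diameter 40, 5 thick); z up towards the bow, x along the width of bow and blade. Neck (diameter 14) from the collar to the bow. The same after half a turn about z: either way round fits the lock
- key_grip (a point): Point on the key's axis in the middle of its bow, 36 mm above the key's origin: pinch the bow here from above, across its thickness. The bow is a plate 36 wide (x), 10 thick (y), from 14 to 56 mm above the key's origin
- key_tip (a point): Lower end of the key, on its axis 36 mm below the key's origin. The blade is 24 wide (x), 10 thick (y) from the collar down to 28 mm below the origin, where it ends in flat shoulders; the last 8 mm is a thinner nib 22 wide (x), 3 thick (y)
- key_block: Fixed wooden block 62 (x) x 48 (y) x 48 high on a 68 x 54 foot, with a slot 29 x 14 mm along its x, 42 deep, in which the key stands, collar on the block's top, the key's x within about 0.15 rad of the block's x. Origin: centre of its underside
- spare_block: Fixed wooden block like key_block, in which the other key stands. The two blocks trade places from start to start. Origin: centre of its underside
- spare_key: Loose steel key with a ROUND disc bow (diameter 40, 10 thick) and a round stem; it does not fit this lock and must stay in its block. Origin at the underside of its collar, z up
- strongbox: Fixed low wooden strongbox with steel corners, 170 (x) x 130 (y) x 56 high on a slightly wider plinth; in the middle of its top is the lock, a brass ring round a slotted steel plug. From 36 mm on the +x side of the lock a brass bolt runs under a guide and a staple (top 71 mm above the bench). Origin: centre of its underside, straight below the lock; x from lock to bolt
- lock_mouth (a point): Centre of the upper face of the lock's brass ring (outer diameter 58, hole 35, 3 thick), 59 mm above the bench; axes as the strongbox. The plug's face, 5 mm lower, has the keyway, a slot 28.6 x 13.2 mm with sloped lips that at rest lies along the strongbox's x. The key is fully home when its collar rests on this ring (key origin at this point)
- lock_pins (a point): Point on the lock axis 14 mm below lock_mouth, level with the tops of two hidden flat pins, one each side of the nib. The key's shoulders stop on them (collar 14 mm above the ring); a gentle straight push does not move them. There, twist the key 0.5 rad to one side, then 0.5 rad to the other (the plug turns along): the nib shoves each pin aside, where it stays, and the key slides on
- lock_plug (a joint): Turn of the lock plug, rad: 0 at rest (keyway along the strongbox's x), positive CLOCKWISE seen from above, from -0.6 to a stop at +1.57 (a quarter turn). A spring of 0.06 N m/rad drives it back to 0. It draws the bolt
- pin_left (a joint): Slide of the pin on the strongbox's +y side, m: 0 at the start, in the key's way; 0.0022 or more lets the key's shoulder by, at most 0.011. About 1.5 N of friction, no spring. Each direction of twist moves one of the two pins
- pin_right (a joint): The same for the pin on the strongbox's -y side
- clog_small: Loose small wooden clog, 82 x 184 x 58 mm, a bystander. Origin: centre of its underside
- mallet: Loose carver's mallet with a round wooden head, 88 x 229 x 73 mm, a bystander. Origin: centre of its underside

How it is judged:
By the outcome, as a careful person would: the job done as asked, in the order asked, and still so for the second after the job is handed in, while the arm keeps its last pose, push and grip.
It also fails if it takes over 58 s, if anything falls off the work surface, if the arm or the gripper's body presses on something with over 40 N, if the wrist force passes 120 N, or if a joint passes its speed limit or range.

## Working session

There is one attempt and no reset: what is moved stays moved. The work goes in short steps, Python scripts to look and compute and a tool call to move; the robot and the scene stay as the last step left them, time stands still between calls to the robot, and variables do not carry over. Pictures are saved under pics/ and viewed, at most 10 in all, crops included, and the job is handed in when it is done.

```bash
mkdir -p pics; ls; python3 - <<'E'
from workcell import manip
import cv2,numpy as np
np.set_printoptions(precision=4,suppress=True)
for n in("side","top"):
    im=manip.camera(n); cv2.imwrite(f"pics/{n}0.png",im); c=manip.calibration(n); print(n,c)
o=manip.get_obs(); print(o["position"],o["ee_rot"],o["clock"],o["grip_width"],manip.grasp_offset)
E
```

```text
pics
workcell.py
side {'fx': 528.4586697373973, 'fy': 528.4586697373973, 'cx': 269.8307816513964, 'cy': 210.60155284475752, 'world_from_camera': array([[ 0.996 ,  0.0732, -0.0519,  0.4506],
       [-0.087 ,  0.6459, -0.7584, -0.9717],
       [-0.022 ,  0.7599,  0.6497,  0.9504],
       [ 0.    ,  0.    ,  0.    ,  1.    ]])}
top {'fx': 438.1351719413922, 'fy': 438.1351719413922, 'cx': 281.1044678067386, 'cy': 202.27575885480056, 'world_from_camera': array([[ 0.0153,  0.9842, -0.1764,  0.321 ],
       [-0.9999,  0.0158,  0.0015,  0.0521],
       [ 0.0042,  0.1763,  0.9843,  1.2434],
       [ 0.    ,  0.    ,  0.    ,  1.    ]])}
[ 0.2064 -0.5896  0.2306] [ 0.9859  0.1676 -0.0001 -0.0006] 0.1 1.0009621937375712 0.0187
```

View pics/side0.png

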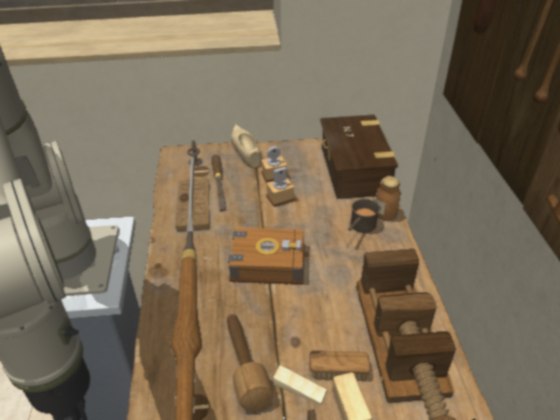

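View pics/top0.png

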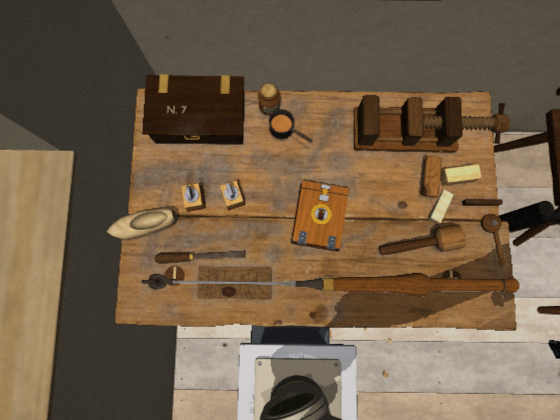

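The side view shows the strongbox with its lock at about (267,246) and the two keyed blocks at (273,160) and (281,184). In the top view the lock is at (321,214) and the blocks at (193,195) and (232,193). I'll enlarge these areas.

```bash
python3 - <<'E'
import cv2,numpy as np
def crop(n,c,r,w,h,s):
    im=cv2.imread(f"pics/{n}0.png")[r:r+h,c:c+w]
    im=cv2.resize(im,None,fx=s,fy=s,interpolation=cv2.INTER_CUBIC)
    for k in range(0,w,10):
        cv2.line(im,(k*s,0),(k*s,5),(255,255,255),1); cv2.putText(im,str(c+k),(k*s,14),0,.33,(0,255,0),1)
    for k in range(0,h,10):
        cv2.line(im,(0,k*s),(5,k*s),(255,255,255),1); cv2.putText(im,str(r+k),(6,k*s+4),0,.33,(0,255,0),1)
    return im
a=crop("side",250,140,50,70,8)[:,:400]; b=crop("top",175,175,80,40,5)
b=b[:200];d=crop("top",290,175,80,80,5)
print(a.shape,b.shape,d.shape)
im=np.zeros((600,800,3),np.uint8); im[:560,:400]=a; im[:200,400:]=b; im[200:600,400:]=d
cv2.imwrite("pics/crop1.png",im)
cv2.imwrite("pics/crop2.png",crop("side",220,220,100,75,8))
E
```

```text
(560, 400, 3) (200, 400, 3) (400, 400, 3)
```

View pics/crop1.png

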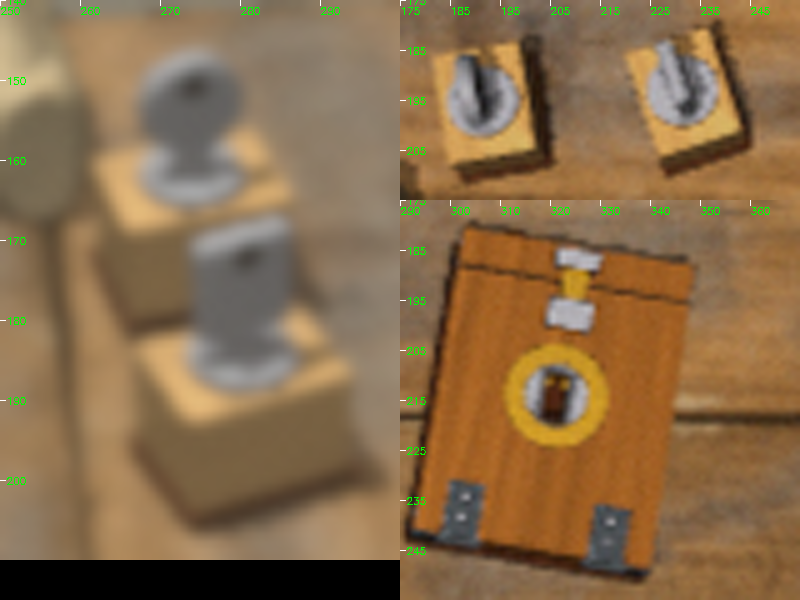

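View pics/crop2.png

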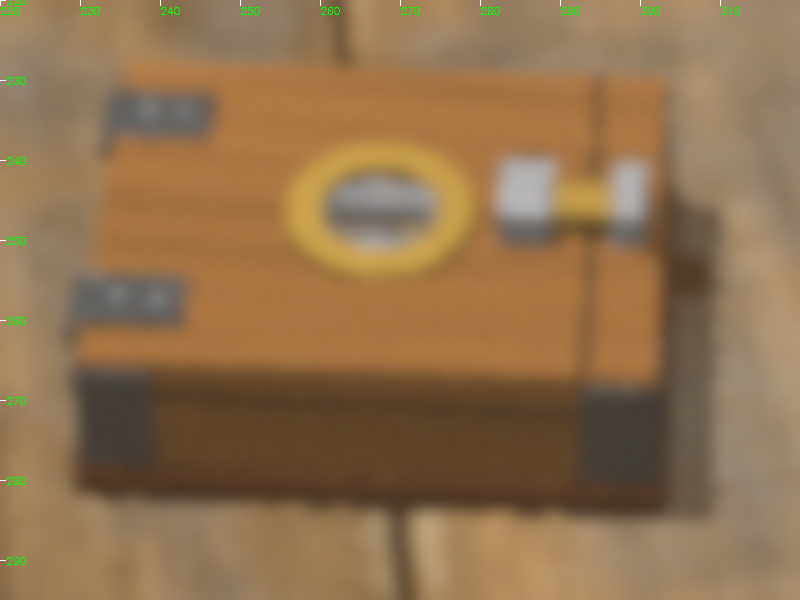

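The crops show the rectangular-bow key is the nearer one: side collar at about (280,185), top about (232,193). The lock ring is at side (267,245.6) and top (320.7,213.5), with the bolt towards the upper part of the top view. Next I'll fit the poses with models.

```bash
cat > h.py <<'E'
import cv2,numpy as np
from workcell import manip
from scipy.optimize import least_squares,minimize
np.set_printoptions(precision=4,suppress=True)
C={n:manip.calibration(n) for n in("side","top")}
def proj(n,P):
    c=C[n];T=c["world_from_camera"];q=(np.atleast_2d(P)-T[:3,3])@T[:3,:3]
    return np.c_[c["cx"]+c["fx"]*q[:,0]/-q[:,2],c["cy"]-c["fy"]*q[:,1]/-q[:,2]]
def Rz(a): return np.array([[np.cos(a),-np.sin(a),0],[np.sin(a),np.cos(a),0],[0,0,1]])
def cyl(r,z0,z1):
    t=np.linspace(0,2*np.pi,24,endpoint=False)
    return np.vstack([np.c_[r*np.cos(t),r*np.sin(t),0*t+z] for z in(z0,z1)])
def box(x,y,z0,z1): return np.array([[a,b,c] for a in(-x/2,x/2) for b in(-y/2,y/2) for c in(z0,z1)])
KEY=[cyl(.02,0,.005),cyl(.007,.005,.014),box(.036,.010,.014,.056)]
BLADE=[box(.024,.01,-.028,0),box(.022,.003,-.036,-.028)]
def sil(n,p,parts,o,s,shape):  # o: (col,row) window origin, s scale
    m=np.zeros(shape,np.uint8)
    for q in parts:
        u=(proj(n,q@Rz(p[3]).T+p[:3])-o+.5)*s-.5
        cv2.fillConvexPoly(m,cv2.convexHull(np.round(u*16).astype(np.int32)),1,shift=4)
    return m
def tri(pix):
    f=lambda P:np.concatenate([(proj(n,P)-pix[n]).ravel() for n in pix])
    return least_squares(f,[.5,0,.05])
E
cat > m.py <<'E'
from h import *
# ring
ring={}
for n,(c,r) in dict(side=(267,245.6),top=(320.7,213.5)).items():
    im=cv2.imread(f"pics/{n}0.png"); h=cv2.cvtColor(im,cv2.COLOR_BGR2HSV)
    print(n,"ringHSV",h[int(r),int(c)-8:int(c)-12:-1].tolist(),"wood",h[int(r),int(c)-20].tolist())
R=tri(dict(side=[267,245.6],top=[320.7,213.5])); print("ring",R.x,R.fun)
px={"top":np.array([[470,225],[693,262],[408,535]],float),"side":np.array([[125,62],[665,75],[660,385],[75,362]],float)}
T=(px["top"]-[400,200])/5+[289.5,174.5]; S=px["side"]/8+219.5
B=[(1,1),(1,-1),(-1,1)] # top: TL=+x+y, TR=+x -y, BL=-x +y
Sb=[(-1,1),(1,1),(1,-1),(-1,-1)]
f=lambda p:np.concatenate([(proj(n,np.array([[a*.085,b*.065,0] for a,b in L])@Rz(p[3]).T+p[:3])-u).ravel() for n,L,u in(("top",B,T),("side",Sb,S))])
r=least_squares(f,[R.x[0],R.x[1],.056,0.],loss="soft_l1"); print("box",r.x,f(r.x))
# key
W=dict(side=((266,160),28,32),top=((216,176),32,36));s=8
M={}
for n,(o,w,hh) in W.items():
    im=cv2.imread(f"pics/{n}0.png")[o[1]:o[1]+hh,o[0]:o[0]+w]
    im=cv2.resize(im,None,fx=s,fy=s,interpolation=cv2.INTER_CUBIC)
    i=im.astype(int); M[n]=((i[...,2]-i[...,0])<25).astype(np.uint8)
    nl,lab,st,_=cv2.connectedComponentsWithStats(M[n]); k=1+np.argmax(st[1:,4]); M[n]=(lab==k).astype(np.uint8)
def cost(p):
    t=0
    for n,(o,w,hh) in W.items():
        a=sil(n,p,KEY,o,s,M[n].shape); t+=1-(a&M[n]).sum()/(a|M[n]).sum()
    return t
P=tri(dict(side=[280,185],top=[232.3,193])).x; print("P0",P)
best=None
for y in np.arange(-.7,.71,.2):
    x0=np.r_[P[:2],.048,y]; q=minimize(cost,x0,method="Nelder-Mead",options=dict(initial_simplex=np.vstack([x0]+[x0+d for d in np.diag([.006,.006,.004,.15])])))
    if best is None or q.fun<best.fun: best=q
    print(y,q.x,q.fun)
out=[]
for n,(o,w,hh) in W.items():
    im=cv2.imread(f"pics/{n}0.png")[o[1]:o[1]+hh,o[0]:o[0]+w]; im=cv2.resize(im,None,fx=s,fy=s,interpolation=cv2.INTER_CUBIC)
    for m,c in((sil(n,best.x,KEY,o,s,M[n].shape),(0,0,255)),(M[n],(0,255,0))):
        cv2.drawContours(im,cv2.findContours(m,0,2)[0],-1,c,1)
    out.append(cv2.copyMakeBorder(im,0,300-im.shape[0],0,300-im.shape[1],0))
cv2.imwrite("pics/fit.png",np.hstack(out))
E
python3 m.py
```

```text
side ringHSV [[20, 145, 192], [20, 158, 202], [20, 160, 202], [19, 159, 192]] wood [15, 156, 163]
top ringHSV [[21, 202, 202], [20, 205, 188], [17, 212, 165], [15, 207, 159]] wood [14, 196, 155]
ring [ 0.5038 -0.0585  0.058 ] [ 0.0307 -0.0075  0.0024  0.0358]
box [ 0.504  -0.0584  0.0553 -0.1525] [-1.4231  0.4543  0.2485  0.7345  1.0356 -1.3021  0.1357  0.0031  0.2081
  0.2653 -0.1758 -0.4849 -0.0105  0.0175]
P0 [0.5596 0.1864 0.049 ]
-0.7 [ 0.5606  0.1903  0.0507 -0.7626] 0.39134174215996576
-0.49999999999999994 [ 0.5607  0.1916  0.0495 -0.0738] 0.3517546917787343
-0.29999999999999993 [ 0.5602  0.1908  0.0502 -0.0339] 0.3416913171264696
-0.09999999999999987 [ 0.5602  0.1913  0.0477 -0.0267] 0.33607060009920176
0.10000000000000009 [0.5602 0.1909 0.0471 0.184 ] 0.3250780110365039
0.30000000000000004 [0.5607 0.1892 0.0478 0.4439] 0.29981397731935744
0.5000000000000002 [0.5606 0.1892 0.049  0.5034] 0.2985285844650528
0.7000000000000002 [0.5607 0.1892 0.0489 0.5288] 0.2974183736434549
```

View pics/fit.png

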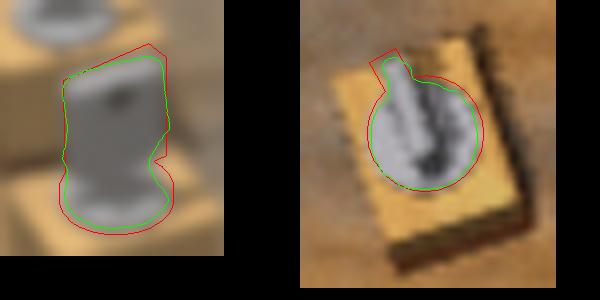

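The overlay shows the fit is good, but the mask sits about 0.5 px inside the true edge. I'll loosen the threshold and refit.

```bash
for t in 40 55; do sed "s/<25/<$t/; s/-.7,.71,.2/.2,.61,.1/" m.py > m2.py; python3 m2.py | tail -5; done
```

```text
0.2 [0.56   0.1902 0.0481 0.282 ] 0.28249866328523865
0.30000000000000004 [0.5601 0.1902 0.0483 0.3331] 0.28311090203686373
0.4000000000000001 [0.5601 0.1896 0.049  0.35  ] 0.2838377363612137
0.5000000000000001 [0.56   0.1896 0.0498 0.4019] 0.2878984875452223
0.6000000000000001 [0.5599 0.1897 0.0489 0.3389] 0.28439640369846697
0.2 [0.5599 0.1898 0.0495 0.2562] 0.9409088690315509
0.30000000000000004 [0.56   0.1898 0.0493 0.3346] 0.9403478353839352
0.4000000000000001 [0.56   0.1895 0.0496 0.3288] 0.940334939273361
0.5000000000000001 [0.56   0.1897 0.0492 0.3255] 0.9395631767460064
0.6000000000000001 [0.5599 0.1898 0.0493 0.2874] 0.9388127007894266
```

View pics/fit.png

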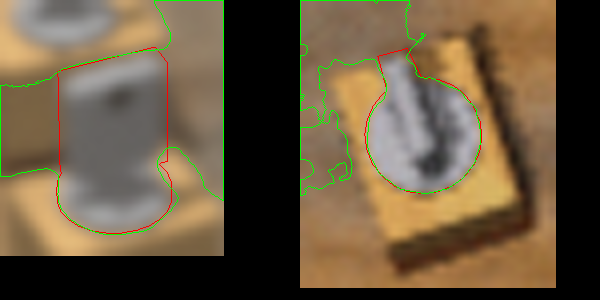

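The refined outline matches. The key is at about (0.560, 0.190, 0.049) with yaw about 0.33. The lock is at about (0.504, -0.0585, 0.058) with yaw about -0.152.

```bash
cat > go.py <<'E'
# usage: go.py x y z yaw_of_key  -> delta in the tool's axes; TCP target, tool down, tool y along key +y
import sys,numpy as np
from scipy.spatial.transform import Rotation as R
from workcell import manip
np.set_printoptions(precision=4,suppress=True)
x,y,z,w=map(float,sys.argv[1:5]); o=manip.get_obs(); Q=R.from_quat(o["ee_rot"])
c,s=np.cos(w),np.sin(w); D=R.from_matrix(np.c_[[-c,-s,0],[-s,c,0],[0,0,-1]])
print("d",Q.inv().apply(np.array([x,y,z])-o["position"]),"rv",(Q.inv()*D).as_rotvec(),"clk",o["clock"],"q",np.array(o["joint_pos"]))
E
python3 go.py .5 -.25 .23 -1.23; python3 go.py .56 .19 .2 .33
```

```text
d [ 0.3893 -0.2235  0.0009] rv [-0.001  -0.001  -1.5748] clk 0.1 q [ 1.2114  0.3328 -0.0647  1.4608  0.0216  1.3499 -0.0885]
d [ 0.5913 -0.6189  0.0314] rv [-0.0001 -0.002  -3.1348] clk 0.1 q [ 1.2114  0.3328 -0.0647  1.4608  0.0216  1.3499 -0.0885]
```

Units first: shifts go in shares of 50 cm and turns go in shares of pi rad. So 0.39 m / 0.5 = 0.78, -0.224 m / 0.5 = -0.448, -1.56 rad / 3.1416 = -0.4966.

Emit:
{"api": "jog_arm", "payload": {"plan": "0 0 -0.4966 0.78 -0.448 0 0.45;0 0 -0.4966 0.78 -0.448 0 0.45;0 0 -0.4966 0.78 -0.448 0 0.45;0 0 -0.4966 0.78 -0.448 0 0.45;0 0 -0.4966 0.78 -0.448 0 0.45;0 0 -0.4966 0.78 -0.448 0 0.45;0 0 -0.4966 0.78 -0.448 0 0.45;0 0 -0.4966 0.78 -0.448 0 0.45;0 0 -0.4966 0.78 -0.448 0 0.45;0 0 -0.4966 0.78 -0.448 0 0.45", "force": 60}}

```text
clock: 1.35
position: [0.5005, -0.2495, 0.2309]
ee_rot: [0.583, 0.812, -0.0, -0.0]
ft_force: [0.6, -0.3, -0.1]
grip_width: 0.448
grasp_force: 0.0
```

```bash
python3 go.py .56 .19 .2 .33
```

```text
d [0.3973 0.197  0.031 ] rv [-0.     -0.0008 -1.5752] clk 1.35 q [ 0.8245  0.2286 -0.5141  1.6166  0.115   1.3273  0.6193]
```

Converted, 0.397 m / 0.5 = 0.794, 0.197 m / 0.5 = 0.394, -1.575 rad / 3.1416 = -0.5013.

Emit:
{"api": "jog_arm", "payload": {"plan": "0 0 -0.5013 0.794 0.394 0.062 0.45;0 0 -0.5013 0.794 0.394 0.062 0.45;0 0 -0.5013 0.794 0.394 0.062 0.45;0 0 -0.5013 0.794 0.394 0.062 0.45;0 0 -0.5013 0.794 0.394 0.062 0.45;0 0 -0.5013 0.794 0.394 0.062 0.45;0 0 -0.5013 0.794 0.394 0.062 0.45;0 0 -0.5013 0.794 0.394 0.062 0.45;0 0 -0.5013 0.794 0.394 0.062 0.45;0 0 -0.5013 0.794 0.394 0.062 0.45;0 0 -0.5013 0.794 0.394 0.062 0.45"}}

```text
clock: 2.72
position: [0.5602, 0.189, 0.2002]
ee_rot: [-0.163, 0.987, -0.0, -0.0]
ft_force: [0.2, -1.6, 0.8]
grip_width: 0.448
grasp_force: 0.0
```

```bash
python3 go.py .56 .19 .066 .33
```

```text
d [-0.0002  0.0011  0.1342] rv [-0.0003 -0.0002 -0.0032] clk 2.725 q [ 0.3286  0.4286 -0.9397  1.5593  0.3527  1.3341  1.2459]
```

Converted, 0.134 m / 0.5 = 0.268, 0.125 m / 0.5 = 0.25, -0.003 rad / 3.1416 = -0.001.

Emit:
{"api": "jog_arm", "payload": {"plan": "0 0 -0.001 0 0.002 0.1 0.45;0 0 -0.001 0 0.002 0.2 0.45;0 0 -0.001 0 0.002 0.25 0.45;0 0 -0.001 0 0.002 0.268 0.45;0 0 -0.001 0 0.002 0.268 0.45"}}

```text
clock: 3.35
position: [0.56, 0.1904, 0.0667]
ee_rot: [-0.165, 0.986, -0.0, 0.0]
ft_force: [0.3, 0.3, -0.4]
grip_width: 0.448
grasp_force: 0.0
```

Emit:
{"api": "jog_arm", "payload": {"plan": "0 0 0 0 0 0 0.05;0 0 0 0 0 0 0;0 0 0 0 0 0 0;0 0 0 0 0 0 0;0 0 0 0 0 0 0;0 0 0 0 0 0 0", "force": 60}}

```text
clock: 4.1
position: [0.5605, 0.1907, 0.0675]
ee_rot: [-0.166, 0.986, -0.0, 0.001]
ft_force: [-1.2, -1.1, 6.8]
grip_width: 0.111
grasp_force: 59.1
```

```bash
python3 go.py .56 .19 .066 .33
```

```text
d [ 0.0007 -0.0005  0.0015] rv [-0.0004  0.0018  0.0029] clk 4.1 q [ 0.2726  0.561  -0.8694  1.6938  0.4722  1.1086  1.1665]
```

Converted, -0.1 m / 0.5 = -0.2, -0.06 m / 0.5 = -0.12.

Emit:
{"api": "jog_arm", "payload": {"plan": "0 0 0 0 0 -0.02 0;0 0 0 0 0 -0.06 0;0 0 0 0 0 -0.12 0;0 0 0 0 0 -0.2 0;0 0 0 0 0 -0.2 0"}}

```text
clock: 4.72
position: [0.5613, 0.1917, 0.1707]
ee_rot: [-0.166, 0.986, 0.0, 0.003]
ft_force: [0.8, -0.0, -1.2]
grip_width: 0.109
grasp_force: 58.5
```

```bash
python3 go.py .504 -.0585 .166 -.1525
```

```text
d [ 0.1361 -0.2177  0.004 ] rv [0.0011 0.0061 0.4859] clk 4.725 q [ 0.3192  0.4533 -0.9311  1.5965  0.3778  1.2767  1.2317]
```

Converted, -0.218 m / 0.5 = -0.436, 0.136 m / 0.5 = 0.272, 0.486 rad / 3.1416 = 0.1547.

Emit:
{"api": "jog_arm", "payload": {"plan": "0 0 0.1547 0.272 -0.436 0 0;0 0 0.1547 0.272 -0.436 0 0;0 0 0.1547 0.272 -0.436 0 0;0 0 0.1547 0.272 -0.436 0 0;0 0 0.1547 0.272 -0.436 0 0;0 0 0.1547 0.272 -0.436 0 0;0 0 0.1547 0.272 -0.436 0 0"}}

```text
clock: 5.6
position: [0.5029, -0.058, 0.1664]
ee_rot: [0.075, 0.997, 0.0, 0.0]
ft_force: [-1.2, 0.3, -1.1]
grip_width: 0.109
grasp_force: 58.9
```

```bash
python3 go.py .504 -.0585 .126 -.1525
```

```text
d [-0.0012 -0.0004  0.0404] rv [0.0006 0.0002 0.0025] clk 5.6 q [ 0.7706  0.2042 -0.8181  1.8206  0.1598  1.1846  1.3232]
```

Converted, 0.046 m / 0.5 = 0.092, 0.025 m / 0.5 = 0.05, 0.0025 rad / 3.1416 = 0.0008.

Emit:
{"api": "jog_arm", "payload": {"plan": "0 0 0.0008 -0.002 0 0.05 0;0 0 0.0008 -0.002 0 0.092 0;0 0 0.0008 -0.002 0 0.092 0;0 0 0.0008 -0.002 0 0.092 0"}}

```text
clock: 6.1
position: [0.5042, -0.0591, 0.1211]
ee_rot: [0.077, 0.997, 0.0, 0.0]
ft_force: [1.1, 0.3, -0.4]
grip_width: 0.109
grasp_force: 58.9
```

```bash
python3 go.py .504 -.0585 .12 -.1525; python3 - <<'E'
from h import *
im=manip.camera("side"); cv2.imwrite("pics/side1.png",im)
z=manip.get_obs()["position"]
o=(235,195);s=10;w,hh=70,60
a=cv2.resize(im[o[1]:o[1]+hh,o[0]:o[0]+w],None,fx=s,fy=s,interpolation=cv2.INTER_CUBIC)
p=np.r_[z[:2],z[2]-.0195,-.1525]; 
for q in KEY+BLADE:
    m=sil("side",p,[q],o,s,a.shape[:2]); cv2.drawContours(a,cv2.findContours(m,0,2)[0],-1,(0,0,255),1)
m=sil("side",[.5038,-.0585,.058,0],[cyl(.029,0,.0)],o,s,a.shape[:2]); cv2.drawContours(a,cv2.findContours(m,0,2)[0],-1,(0,255,0),1)
cv2.imwrite("pics/c3.png",a)
E
```

```text
d [0.0003 0.0006 0.0011] rv [ 0.0004  0.0009 -0.0012] clk 6.1 q [ 0.7476  0.2625 -0.8041  1.8677  0.2112  1.0978  1.2808]
```

View pics/c3.png

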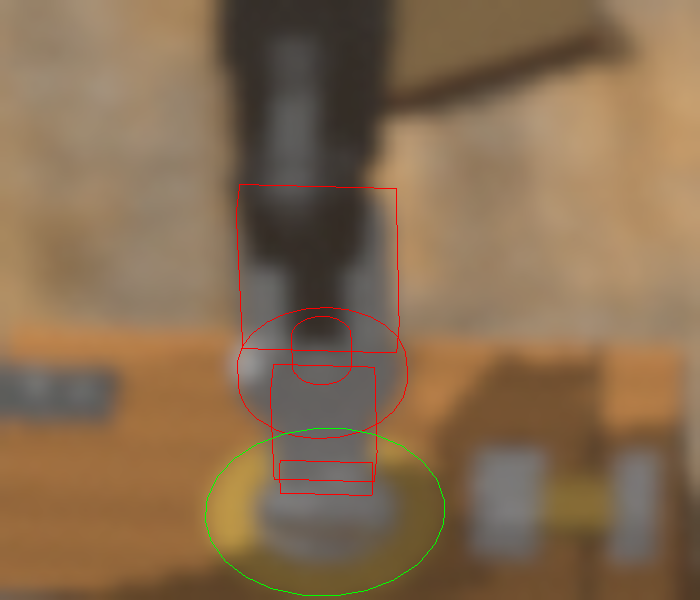

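The overlay shows the blade over the keyway, with the key about 0.6 px left of the model (blade right edge about (272,238)). I'll fit this numerically.

```bash
cat > f.py <<'E'
from h import *
im=cv2.imread("pics/side1.png"); o=(250,222);s=10;w,hh=36,20
a=cv2.resize(im[o[1]:o[1]+hh,o[0]:o[0]+w],None,fx=s,fy=s,interpolation=cv2.INTER_CUBIC).astype(int)
z=manip.get_obs()["position"]
for thr in(35,45,55):
    M=((a[...,2]-a[...,0])<thr).astype(np.uint8); res=[]
    # rows of image 229..237: collar flanks/blade only, above the plug
    ok=np.zeros(M.shape,bool); ok[70:150]=1
    for dz in(-.0205,-.0195,-.0185):
        def cost(d):
            A=sil("side",np.r_[z[0]+d[0],z[1]+d[1],z[2]+dz,-.1525],KEY+BLADE,o,s,M.shape)
            return ((A!=M)&ok).mean()
        g=[(cost((x,y)),x,y) for x in np.arange(-.004,.0021,.0005) for y in np.arange(-.004,.0061,.0005)]
        g.sort(); print(thr,dz,np.array(g[:3]).tolist())
E
python3 f.py
```

```text
35 -0.0205 [[0.008027777777777778, -0.0005, 0.0055], [0.008041666666666667, -0.0005, 0.006], [0.008416666666666666, -0.0005, 0.005000000000000001]]
35 -0.0195 [[0.008222222222222223, -0.0005, 0.0045000000000000005], [0.008319444444444445, -0.0005, 0.005000000000000001], [0.008541666666666666, -0.0005, 0.004]]
35 -0.0185 [[0.00836111111111111, -0.0005, 0.0034999999999999996], [0.0085, -0.0005, 0.004], [0.008638888888888889, -0.0005, 0.003]]
45 -0.0205 [[0.004361111111111111, -0.001, 0.004], [0.004722222222222222, -0.001, 0.0034999999999999996], [0.004736111111111111, -0.001, 0.0045000000000000005]]
45 -0.0195 [[0.004555555555555556, -0.001, 0.003], [0.004847222222222222, -0.001, 0.0034999999999999996], [0.004861111111111111, -0.001, 0.0025000000000000005]]
45 -0.0185 [[0.004847222222222222, -0.001, 0.002], [0.004861111111111111, -0.001, 0.0025000000000000005], [0.0050416666666666665, -0.001, 0.0014999999999999996]]
55 -0.0205 [[0.0034305555555555556, -0.001, 0.0025000000000000005], [0.0034861111111111113, -0.001, 0.003], [0.004152777777777778, -0.001, 0.002]]
55 -0.0195 [[0.0030555555555555557, -0.001, 0.0014999999999999996], [0.00325, -0.001, 0.002], [0.0038472222222222224, -0.001, 0.001]]
55 -0.0185 [[0.0029861111111111113, -0.001, 0.0005000000000000004], [0.0030555555555555557, -0.001, 0.001], [0.0038472222222222224, -0.001, 0.0]]
```

Converted, 0.018 m / 0.5 = 0.036, -0.001 m / 0.5 = -0.002.

```bash
python3 go.py .505 -.0597 .103 -.1525
```

```text
d [-0.0007 -0.0002  0.0183] rv [ 0.0002  0.0013 -0.0016] clk 6.15 q [ 0.7479  0.2621 -0.804   1.8676  0.2113  1.0978  1.2808]
```

Emit:
{"api": "jog_arm", "payload": {"plan": "0 0 0 -0.002 -0.001 0.012 0;0 0 0 -0.002 -0.001 0.024 0;0 0 0 -0.002 -0.001 0.036 0;0 0 0 -0.002 -0.001 0.036 0"}}

```text
clock: 6.65
position: [0.5042, -0.0606, 0.1018]
ee_rot: [0.077, 0.997, 0.0, -0.0]
ft_force: [-0.3, 0.3, -0.8]
grip_width: 0.107
grasp_force: 59.0
```

```bash
python3 go.py .505 -.0597 .103 -.1525
```

```text
d [-0.0007  0.001  -0.0012] rv [ 0.0002 -0.0008 -0.0026] clk 6.65 q [ 0.7372  0.2902 -0.7948  1.8846  0.2354  1.0635  1.2634]
```

Converted, 0.003 m / 0.5 = 0.006, -0.0007 m / 0.5 = -0.0014.

Emit:
{"api": "jog_arm", "payload": {"plan": "0 0 0 -0.0014 0.0014 0 0;0 0 0 -0.0014 0.0014 0.006 0;0 0 0 -0.0014 0.0014 0.006 0"}}

```text
clock: 7.02
position: [0.5051, -0.0602, 0.0991]
ee_rot: [0.078, 0.997, -0.0, -0.0]
ft_force: [0.2, 0.2, -1.1]
grip_width: 0.113
grasp_force: 58.9
```

Emit:
{"api": "jog_arm", "payload": {"plan": "0 0 0 0 0 0.004 0;0 0 0 0 0 0.008 0;0 0 0 0 0 0.008 0"}}

```text
clock: 7.4
position: [0.5051, -0.0602, 0.0951]
ee_rot: [0.078, 0.997, -0.0, -0.0]
ft_force: [-0.5, -0.2, -1.5]
grip_width: 0.11
grasp_force: 59.0
```

```bash
python3 go.py .505 -.0597 .0785 -.1525
```

```text
d [0.0002 0.0004 0.0166] rv [-0.     -0.0003 -0.0028] clk 7.4 q [ 0.731   0.3013 -0.7913  1.8888  0.2456  1.0513  1.2545]
```

Converted, 0.004 m / 0.5 = 0.008, 0.002 m / 0.5 = 0.004.

Emit:
{"api": "jog_arm", "payload": {"plan": "0 0 0 0 0 0.004 0;0 0 0 0 0 0.008 0;0 0 0 0 0 0.008 0;0 0 0 0 0 0.008 0"}}

```text
clock: 7.9
position: [0.5056, -0.0602, 0.0921]
ee_rot: [0.078, 0.997, -0.0, 0.0]
ft_force: [-3.0, -0.7, 8.6]
grip_width: 0.111
grasp_force: 60.7
```

```bash
python3 go.py .505 -.0597 .0785 -.1525
```

```text
d [0.0007 0.0004 0.0136] rv [-0.0005  0.0007 -0.0028] clk 7.9 q [ 0.7284  0.3059 -0.7896  1.8912  0.2506  1.0449  1.2504]
```

Converted, -0.0005 m / 0.5 = -0.001, 0.53 rad / 3.1416 = 0.1687.

Emit:
{"api": "jog_arm", "payload": {"plan": "0 0 0.0477 0 0 -0.001 0;0 0 0.0955 0 0 -0.001 0;0 0 0.1432 0 0 -0.001 0;0 0 0.1687 0 0 -0.001 0;0 0 0.1687 0 0 -0.001 0"}}

```text
clock: 8.52
position: [0.5058, -0.0603, 0.0922]
ee_rot: [0.336, 0.942, -0.0, 0.001]
ft_force: [0.1, -1.3, 4.0]
grip_width: 0.111
grasp_force: 59.6
```

```bash
python3 -c "
from workcell import manip;print(manip.get_obs()['torque'])"
```

```text
[-0.29715294 -0.17236476  0.0248938 ]
```

Emit:
{"api": "jog_arm", "payload": {"plan": "0 0 -0.0477 0 0 0 0;0 0 -0.0955 0 0 0 0;0 0 -0.1432 0 0 0 0;0 0 -0.191 0 0 0 0;0 0 -0.2387 0 0 0 0;0 0 -0.2865 0 0 0 0;0 0 -0.3374 0 0 0 0;0 0 -0.3374 0 0 0 0"}}

```text
clock: 9.52
position: [0.5055, -0.0595, 0.0921]
ee_rot: [-0.187, 0.982, 0.0, 0.0]
ft_force: [-0.1, 3.9, 5.2]
grip_width: 0.105
grasp_force: 59.9
```

```bash
python3 go.py .505 -.0597 .0785 -.1525;python3 -c "
from workcell import manip;print(manip.get_obs()['torque'])"
```

```text
d [ 0.0006 -0.      0.0136] rv [0.001  0.0007 0.5283] clk 9.525 q [ 0.7994  0.3306 -0.8761  1.8883  0.2896  1.0548  1.7516]
[ 0.91115299  0.02826213 -0.05089729]
```

Go back to centre, then push gently.

Converted, 0.002 m / 0.5 = 0.004, 0.001 m / 0.5 = 0.002, 0.53 rad / 3.1416 = 0.1687.

Emit:
{"api": "jog_arm", "payload": {"plan": "0 0 0.0477 0 0 0 0;0 0 0.0955 0 0 0 0;0 0 0.1432 0 0 0 0;0 0 0.1687 0 0 0 0;0 0 0.1687 0 0 0.002 0;0 0 0.1687 0 0 0.004 0;0 0 0.1687 0 0 0.004 0"}}

```text
clock: 10.4
position: [0.5051, -0.0604, 0.0896]
ee_rot: [0.078, 0.997, -0.0, -0.0]
ft_force: [0.9, 0.1, -1.8]
grip_width: 0.111
grasp_force: 59.1
```

```bash
python3 go.py .505 -.0597 .0785 -.1525
```

```text
d [0.0002 0.0007 0.0111] rv [-0.0003 -0.0001 -0.0044] clk 10.4 q [ 0.7238  0.3078 -0.7838  1.8939  0.2509  1.0403  1.2489]
```

The force has gone, so the pins have cleared. I'll slide the key home.

Converted, 0.009 m / 0.5 = 0.018, 0.006 m / 0.5 = 0.012.

Emit:
{"api": "jog_arm", "payload": {"plan": "0 0 0 0 0 0.006 0;0 0 0 0 0 0.012 0;0 0 0 0 0 0.018 0;0 0 0 0 0 0.018 0"}}

```text
clock: 10.9
position: [0.5049, -0.0603, 0.0803]
ee_rot: [0.078, 0.997, -0.0, -0.0]
ft_force: [0.7, -0.6, -3.0]
grip_width: 0.114
grasp_force: 58.8
```

Emit:
{"api": "jog_arm", "payload": {"plan": "0 0 0 0 0 0.003 0;0 0 0 0 0 0.006 0;0 0 0 0 0 0.006 0;0 0 0 0 0 0.006 0"}}

```text
clock: 11.4
position: [0.5053, -0.0604, 0.0784]
ee_rot: [0.078, 0.997, -0.0, -0.0]
ft_force: [-4.8, -1.9, 9.9]
grip_width: 0.109
grasp_force: 60.9
```

```bash
python3 go.py .505 -.0597 .0785 -.1525
```

```text
d [ 0.0004  0.0006 -0.0001] rv [-0.0008 -0.     -0.003 ] clk 11.4 q [ 0.7161  0.3242 -0.778   1.903   0.2665  1.0199  1.2382]
```

Fully home (z matches the prediction). Now I'll turn it clockwise and watch the torque.

Converted, 1.56 rad / 3.1416 = 0.4966.

Emit:
{"api": "jog_arm", "payload": {"plan": "0 0 0.0509 0 0 0 0;0 0 0.1019 0 0 0 0;0 0 0.1528 0 0 0 0;0 0 0.2037 0 0 0 0;0 0 0.2546 0 0 0 0;0 0 0.3056 0 0 0 0;0 0 0.3565 0 0 0 0;0 0 0.4074 0 0 0 0;0 0 0.4584 0 0 0 0;0 0 0.4966 0 0 0 0;0 0 0.4966 0 0 0 0"}}

```text
clock: 12.78
position: [0.5039, -0.0612, 0.0785]
ee_rot: [0.757, 0.653, -0.002, -0.0]
ft_force: [-12.2, -2.7, 16.7]
grip_width: 0.108
grasp_force: 61.7
```

```bash
python3 go.py .505 -.0597 .0785 -.1525;python3 -c "
from workcell import manip;print(manip.get_obs()['torque'])"
```

```text
d [ 0.0017  0.0009 -0.    ] rv [-0.0042 -0.0001 -1.5651] clk 12.775 q [ 0.5108  0.2729 -0.5377  1.9135  0.1671  1.0018 -0.2483]
[-0.93744445  2.73915487  0.02671427]
```

Emit:
{"api": "jog_arm", "payload": {"plan": "0 0 0.0191 0 0 0 0;0 0 0.0191 0 0 0 0"}}

```text
clock: 13.02
position: [0.5038, -0.0612, 0.0785]
ee_rot: [0.776, 0.631, -0.002, -0.0]
ft_force: [-13.4, -3.7, 17.3]
grip_width: 0.112
grasp_force: 61.8
```

```bash
python3 -c "
from workcell import manip;print(manip.get_obs()['torque'])"
```

```text
[-0.8422204   2.94142338  0.14081423]
```

Converted, -0.0012 m / 0.5 = -0.0024, -0.001 m / 0.5 = -0.002, 0.08 rad / 3.1416 = 0.0255.

Emit:
{"api": "jog_arm", "payload": {"plan": "0 0 0.0127 0 -0.002 0 0;0 0 0.0255 0 -0.0024 0 0;0 0 0.0255 0 -0.0024 0 0"}}

```text
clock: 13.4
position: [0.5033, -0.0611, 0.0785]
ee_rot: [0.801, 0.599, -0.001, 0.0]
ft_force: [-8.6, -3.7, 12.7]
grip_width: 0.109
grasp_force: 61.2
```

```bash
python3 -c "
from workcell import manip;print(manip.get_obs()['torque'])"
```

```text
[-1.03784912  1.85170276  0.14066805]
```

Emit:
{"api": "jog_arm", "payload": {"plan": "0 0 0.0159 0 0 0 0;0 0 0.0159 0 0 0 0"}}

```text
clock: 13.65
position: [0.5032, -0.0611, 0.0785]
ee_rot: [0.815, 0.579, -0.001, 0.0]
ft_force: [-8.4, -4.8, 13.8]
grip_width: 0.107
grasp_force: 61.3
```

```bash
python3 go.py .505 -.0597 .0785 -.1525;python3 -c "
from workcell import manip;print(manip.get_obs()['torque'])"
```

```text
d [ 0.0019  0.0012 -0.0001] rv [-0.003   0.0009 -1.754 ] clk 13.65 q [ 0.4889  0.2666 -0.5122  1.9172  0.1567  0.9982 -0.4295]
[-1.08271421  2.00570749  0.13724583]
```

Converted, -0.0005 m / 0.5 = -0.001, 0.06 rad / 3.1416 = 0.0191.

Emit:
{"api": "jog_arm", "payload": {"plan": "0 0 0.0191 0 -0.001 0 0;0 0 0.0191 0 -0.001 0 0"}}

```text
clock: 13.9
position: [0.503, -0.061, 0.0785]
ee_rot: [0.832, 0.555, -0.001, 0.001]
ft_force: [-7.7, -5.4, 12.1]
grip_width: 0.108
grasp_force: 61.8
```

```bash
python3 go.py .505 -.0597 .0785 -.1525;python3 - <<'E'
from h import *
print(manip.get_obs()['torque'])
b=[]
for n,(c,r) in dict(side=(235,205),top=(290,175)).items():
    im=manip.camera(n);cv2.imwrite(f"pics/{n}4.png",im)
    b.append(cv2.resize(im[r:r+75,c:c+80],None,fx=5,fy=5,interpolation=cv2.INTER_CUBIC))
cv2.imwrite("pics/c4.png",np.hstack(b))
E
```

```text
d [ 0.002   0.0013 -0.    ] rv [-0.0026  0.0017 -1.8132] clk 13.9 q [ 0.4818  0.2644 -0.5044  1.9187  0.1538  0.9969 -0.4868]
[-1.2343  1.6953  0.6605]
```

View pics/c4.png

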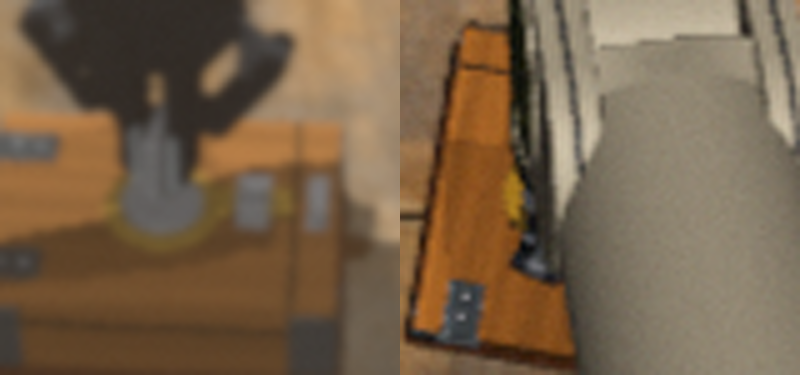

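The side view crop shows the collar flat on the ring. The bolt is drawn towards the lock: brass shows left of the guide and it is almost clear of the staple. The torque jumped to 0.66 N m, so the key is at the stop. I'll hold and check that it is steady.

Converted, 0.01 rad / 3.1416 = 0.0032.

Emit:
{"api": "jog_arm", "payload": {"plan": "0 0 0.0032 0 0 0 0;0 0 0.0032 0 0 0 0;0 0 0.0032 0 0 0 0;0 0 0.0032 0 0 0 0"}}

```text
clock: 14.5
position: [0.503, -0.061, 0.0785]
ee_rot: [0.835, 0.551, -0.001, 0.001]
ft_force: [-7.1, -5.0, 11.3]
grip_width: 0.112
grasp_force: 62.7
```

```bash
python3 -c "
from workcell import manip;print(manip.get_obs()['torque']);print(manip.hand_in())"
```

```text
[-1.22899535  1.77713466  0.82136925]
the job is handed in; nothing more can be done
None
```

The rectangular-bow key is fully home in the lock, turned clockwise to its stop and still gripped there; I handed the job in at 14.5 s, and no verdict was shown.

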